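# Sort the sloped stand into two trays

### The job

The sloped grey stand holds two small white bottles and one blue screw cap, mixed up. Sort them: stand both bottles upright in the white tray, and lay the blue cap, top side up as it is now, flat on the floor of the red tray where two other blue caps lie already. Set each thing down instead of dropping it, and leave those two caps and the bottles behind the stand where they are.

Things in the scene. Friction and masses are not known exactly. Their poses are not given: they have to be found in the camera images.
- stand: grey stand, fixed, 290 x 100 mm. Origin on the worktop under its middle; y runs along it, x away from its near wall. Three places at y = -95, 0, +95 mm. Its floor slopes 30 degrees, so things lean 30 to 35 degrees, tops toward -x (the robot), against a near wall 38 mm high square to the floor. A thing's underside centre is 30 mm above the worktop at x = 0. Two ribs 8 mm proud on the wall flank each place; nothing else beside or behind
- bottle_a_centre (a point): small white plastic bottle with a fixed red screw cap, one of two alike, 44 mm in diameter, 88 mm tall (straight body up to about 55 mm, red cap 32 mm in diameter on the top 20 mm), 80 to 160 g. The point is its centre, 44 mm above the underside; z runs up the bottle. It starts in one of the stand's three places, leaning
- bottle_b_centre (a point): small white plastic bottle with a fixed red screw cap, one of two alike, 44 mm in diameter, 88 mm tall (straight body up to about 55 mm, red cap 32 mm in diameter on the top 20 mm), 80 to 160 g. The point is its centre, 44 mm above the underside; z runs up the bottle. It starts in one of the stand's three places, leaning
- cap_c_centre (a point): the blue ribbed screw cap in the stand, 47 mm in diameter, 26 mm tall, 15 to 27 g. The point is its centre, 13 mm above its underside; z runs up through its closed top. At the start it lies in one of the stand's three places and leans with it
- white_tray: white open tray, fixed, outside about 110 mm (x) by 220 mm (y), 36 mm tall; the flat floor inside is 88 by 198 mm, 2 mm above the worktop. Origin at the centre of its underside. It is left or right of the stand
- red_tray: red open tray, fixed, outside about 150 mm (x) by 200 mm (y), 40 mm tall; the flat floor inside is 128 by 178 mm, 2 mm above the worktop. Origin at the centre of its underside. Two blue caps lie side by side near its -y end, the end away from the robot (about 55 mm from the centre); the centre and the +y end are free. It is on the side of the stand where the white tray is not
- cap_in_a: blue screw cap like the other, 47 mm in diameter, 26 mm tall, already lying in the red tray near its -y end, to be left there; origin at the centre of its underside
- cap_in_b: blue screw cap like the other, 47 mm in diameter, 26 mm tall, already lying in the red tray near its -y end, to be left there; origin at the centre of its underside
- buffer_bottle: white bottle with a red cap, 70 mm in diameter, 101 mm tall, standing on the worktop behind the stand; not to be moved. Origin at the centre of its underside
- wash: wash bottle with a blue cap and a bent thin spout, 68 by 121 mm, 231 mm tall, standing on the worktop behind the stand; not to be moved. Origin under the middle of its outline
Things that resemble listed ones, but are neither listed nor needed, are in the scene too. What is shaped like the part that bears bottle_a_centre but turquoise is not meant. Leave any green look-alike of the part that bears bottle_b_centre alone.

How it is judged:
By the outcome, as a careful person would: the job done as asked, in the order asked, and still so for the second after the job is handed in, with the robot touching nothing.
It also fails if it takes over 64 s, if anything falls off the work surface, if the arm or the gripper's body presses on something with over 40 N, if the wrist force passes 120 N, or if a joint passes its speed limit or range.

### The arm

A 6-joint arm with a two-finger parallel gripper is mounted at the origin on the work surface; the furniture and walls round the work are solid. World frame = base frame: x ahead of the robot, y to its left, z up, the work surface at z = 0. Lengths are in mm, angles in rad, forces in N, time in s.
With the tool pointing down it reaches from about 300 to 775 mm from the base axis. Payload 14.6 kg.
Tool frame: the origin (TCP) lies at the very end of the fingers, on their centre line; the grasp point (between the pads) lies 19 mm behind it; z points along the fingers, y is the line along which they close (so a half turn about z gives the same grasp; the last joint's range is limited). The gripper opens to 94 mm and grips with 3 to 60 N. Pads are 16 mm wide; open, the fingers measure 119 mm over their backs; the gripper's body (75 mm by 177 mm) begins 78 mm behind the grasp point.
Start: joints at [-1.293, 0.3, 1.521, -0, 1.321, -0.067], TCP at [185.897, -517.621, 205.446] pointing down, gripper open.
Joint ranges: [-3.03, 3.03], [-0.79, 2.21], [0.23, 2.52], [-1.04, 4.18], [0, 3.07], [-2.55, 2.55]. Speed limits (rad/s): [2.22, 2.22, 2.57, 3.14, 3.14, 3.14].

### API

Orientations are given as [roll, pitch, yaw] about the fixed x, y, z axes, in that order (R = Rz(yaw) Ry(pitch) Rx(roll)).
In Python, from cell import manip gives the robot as it stands.
- The arm moves only by the tool servo_tool, never from a script. Its argument "motion" is a list that holds one entry, the list of rows, each a list of 7 numbers: the shift along the world's x, y, z as a fraction of full scale, then the turn, a rotation vector about the world's x, y, z as a fraction of full scale, then the closure, from 0 (fully open) to 1 (shut). In form: [[[x, y, z, rx, ry, rz, gripper], ...]]. A call has 1 to 10 rows; each row is the pose to reach, as a shift and turn from the pose commanded when the call began, turning the shorter way round; what a row does not reach only later rows make up. Full scale, the value 1, is 0.5 m for a shift and pi rad for a turn. A row lasts 1/10 s, in which the tool goes at most 50 mm and 8.59 degrees, less where a joint would pass 70% of its speed; a pose out of reach is approached as far as the arm can. A call with a number of a shift or a turn outside -1 to 1 is refused whole. A call with a gripper value outside its range is refused whole. The fingers move at their own pace and stop on an object; "newtons" is the grip in N (left out, the last holds). Time passes only in rows, so rows that repeat a pose let the fingers close. It gives the time, the measured TCP pose, the force, the opening and the grip force at its end, in the units of the state.
- manip.read_state(): the state, without advancing time (a new reading comes with each control period).
- manip.camera(name): name is "side" or "top" or "wrist"; returns a dict with "frame" (420x560x3 uint8, red, green, blue), "range_z" (420x560 float32, mm along the optical axis (not along the pixel's ray), 0 where there is no reading), "vfov" (degrees; the focal length in pixels is half the picture's height over the tangent of half this angle, whatever the lens; pixels are square), "cx", "cy" (the principal point, pixels), "cam_to_world" (4x4, takes a point from camera to world coordinates). Camera axes: x right, y down, z forward; pixel columns grow to the right and rows downward; lengths in mm; the calibration is good to about 2 mm. The wrist camera is an equidistant fisheye: a pixel r from the principal point sees the ray r / f radians off the axis. A picture is of the moment at which its call begins.
- manip.sign_off(): hands the job in; it is judged then, once.
The state is a dict: "clock": time; "joints": joint angles; "qd": joint speeds; "effort": joint torques, N m; "eef_pos": TCP position; "eef_rot": TCP orientation; "wrist_force": force on the tool from outside, world axes, zero at the start; "moment": the same for the moment, N m; "finger_gap": finger opening in mm; "finger_force": force on a finger pad.
Only numpy, scipy, OpenCV 4.12 (cv2) and the standard library are available. Lean on these libraries where they do the work, as an engineer would, in place of code of your own. Each camera call takes 0.05 s, during which the arm holds its last target. There are 200 camera calls.

## Working session

There is one attempt and no reset: what is moved stays moved. The work goes in short steps, Python scripts to look and compute and a tool call to move; the robot and the scene stay as the last step left them, time stands still between calls to the robot, and variables do not carry over. Pictures are saved under pics/ and viewed, at most 10 in all, crops included, and the job is handed in when it is done.

Besides the shell and the picture viewer there is one more tool, called after "Call:" as name(argument=value, ...), one argument or row to a line, values as JSON. servo_tool: Moves the arm, as the interface text tells. Its arguments: {"type":"object","properties":{"motion":{"type":"array"},"newtons":{"type":"number"}},"required":["motion"]}

```bash
mkdir -p pics; cat > h.py <<'E'
import numpy as np, cv2, pickle
from cell import manip
def snap(name,out):
    c=manip.camera(name); pickle.dump(c,open(f'pics/{out}.pkl','wb'))
    cv2.imwrite(f'pics/{out}.png',c['frame'][:,:,::-1]); return c
def load(out): return pickle.load(open(f'pics/{out}.pkl','rb'))
def cloud(c):
    H,W=c['range_z'].shape; f=H/2/np.tan(np.radians(c['vfov']/2))
    v,u=np.mgrid[:H,:W]; z=c['range_z']
    P=np.stack([(u-c['cx'])/f*z,(v-c['cy'])/f*z,z],-1)
    T=np.array(c['cam_to_world']); return P@T[:3,:3].T+T[:3,3]
E
python3 - <<'E'
from h import *
a=snap('top','top0');b=snap('side','side0')
for c in(a,b): print(c['vfov'],np.array(c['cam_to_world']).round(2).tolist())
print(manip.read_state())
E
```

```text
54.59537823976984 [[0.01, -1.0, 0.07, 546.01], [-1.0, -0.01, -0.02, 5.96], [0.02, -0.07, -1.0, 977.83], [0.0, 0.0, 0.0, 1.0]]
49.76480988493152 [[-0.57, 0.64, -0.52, 1171.51], [0.82, 0.43, -0.38, 393.42], [-0.02, -0.64, -0.76, 898.93], [0.0, 0.0, 0.0, 1.0]]
{'clock': 0.1, 'joints': array([-1.29263256e+00,  3.00386087e-01,  1.52152852e+00, -3.16806646e-05,
        1.32069938e+00, -6.66176407e-02]), 'qd': array([-0.00035175, -0.00107516, -0.00167347,  0.00053868, -0.00039454,
       -0.00191803]), 'effort': array([ 3.13009841e-03, -5.32642543e+01, -3.53282547e+01,  7.09617161e-02,
        2.34927720e-02, -5.91484604e-05]), 'eef_pos': array([ 185.8092278 , -517.4078736 ,  204.95519537]), 'eef_rot': array([-3.14057154e+00, -3.73695604e-05,  3.44789240e-01]), 'wrist_force': array([-0.04721573, -0.18397778, -0.32853052]), 'moment': array([-0.03076774, -0.00333772,  0.00106006]), 'finger_force': 0.0, 'finger_gap': 94.07716966230034}
```

View pics/top0.png

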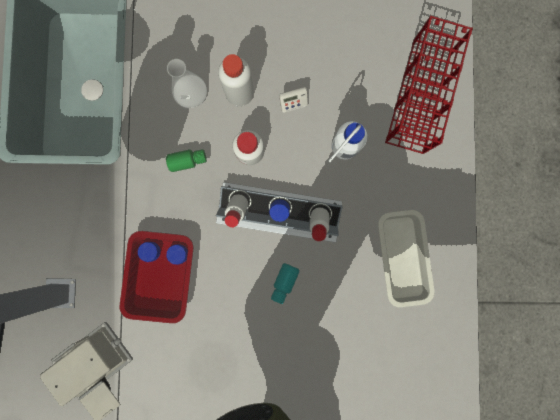

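View pics/side0.png

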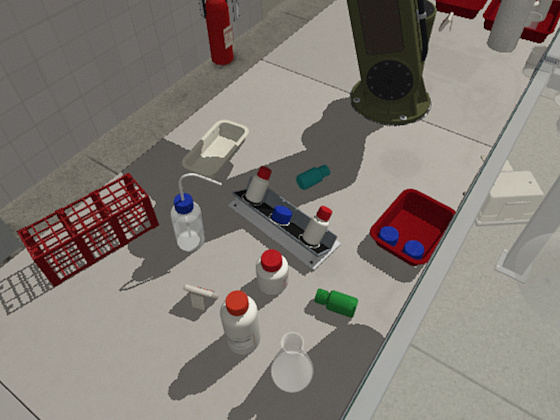

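The top picture shows the stand with a bottle at (236,205), the cap at (280,210), and a second bottle at (319,220). The red tray is at (157,277) with caps at (148,252) and (176,254), and the white tray is at (406,258). The turquoise and green look-alikes lie on the worktop. The side picture agrees with this.

```bash
python3 - <<'E'
from h import *
c=load('top0');P=cloud(c);hsv=cv2.cvtColor(c['frame'],cv2.COLOR_RGB2HSV)
def pr(n,uv): print(n,P[uv[1],uv[0]].round(0))
for n,uv in dict(table=(200,380),ltop=(222,185),rtop=(340,202),lbot=(217,224),rbot=(337,239),wtl=(384,213),wtr=(422,211),wbl=(391,304),wbr=(430,300),wfloor=(405,270),rfloor=(157,300),rtl=(131,235),rtr=(191,236),rbl=(123,318),rbr=(183,320),cl=(148,252),cr=(176,254),capc=(280,210),side=(319,215)).items(): pr(n,uv)
def stat(n,m):
    Q=P[m&(c['range_z']>0)]; print(n,len(Q),Q.mean(0).round(1),np.percentile(Q,[2,98],axis=0).round(0).tolist())
h,s,v=cv2.split(hsv)
yy,xx=np.mgrid[:420,:560]
box=lambda a,b,x,y:(xx>=a)&(xx<=b)&(yy>=x)&(yy<=y)
red=((h<8)|(h>172))&(s>150)
blue=(h>105)&(h<130)&(s>120)
stat('redL',red&box(222,250,195,235)); stat('redR',red&box(305,335,215,245))
stat('cap',blue&box(262,300,190,228)&(P[...,2]>35))
stat('capsL',blue&box(135,161,238,265)); stat('capsR',blue&box(163,190,238,268))
# trays: rims by height
def rect(n,m):
    Q=P[m][:,:2].astype(np.float32); print(n,cv2.minAreaRect(Q),len(Q))
rect('white',box(370,440,200,312)&(P[...,2]>25)&(P[...,2]<45))
rect('red',box(112,200,225,330)&(P[...,2]>30)&(P[...,2]<48))
rect('stand',box(210,350,178,245)&(P[...,2]>8)&(P[...,2]<140))
d=load('side0');print(d['range_z'][15:40:8,200:240:8])
big=cv2.resize(c['frame'][175:250,205:350],None,fx=5,fy=5,interpolation=cv2.INTER_CUBIC);cv2.imwrite('pics/crop1.png',big[:,:,::-1])
np.set_printoptions(suppress=True,linewidth=200)
# profile along stand x (columns through gaps)
for u in (258,300): print(u,[P[r,u].round(0).tolist() for r in range(180,246,4)])
E
```

```text
table [212. 178.   2.]
ltop [669. 136.   8.]
rtop [ 633. -147.    6.]
lbot [576. 147.   1.]
rbot [ 544. -141.    1.]
wtl [ 608. -254.    6.]
wtr [ 614. -347.    3.]
wbl [ 391. -271.    2.]
wbr [ 407. -350.   40.]
wfloor [ 472. -304.    6.]
rfloor [395. 283.   3.]
rtl [547. 335.  44.]
rtr [546. 208.   2.]
rbl [352. 362.   0.]
rbr [350. 221.   4.]
cl [508. 299.  30.]
cr [505. 235.  32.]
capc [608.  -3.  59.]
side [597. -89.  80.]
redL 118 [580.6 102.  105.7] [[569.0, 89.0, 98.0], [592.0, 114.0, 113.0]]
redR 166 [557.6 -85.5 106. ] [[542.0, -97.0, 97.0], [574.0, -74.0, 114.0]]
cap 346 [607.2  -0.8  54.3] [[586.0, -21.0, 42.0], [631.0, 20.0, 65.0]]
capsL 326 [509.2 300.2  29. ] [[490.0, 280.0, 20.0], [529.0, 322.0, 33.0]]
capsR 298 [504.2 235.1  29.5] [[484.0, 215.0, 26.0], [525.0, 255.0, 33.0]]
white ((502.6211853027344, -295.4820556640625), (220.35275268554688, 110.7881088256836), 7.223685264587402) 1521
red ((454.0269775390625, 276.03619384765625), (150.9157257080078, 200.10015869140625), 84.97938537597656) 1997
stand ((593.3536376953125, 1.371246337890625), (288.9381408691406, 127.14
[... 278 characters left out ...]
674.0, 51.0, -2.0], [663.0, 50.0, 9.0], [650.0, 48.0, 44.0], [641.0, 48.0, 42.0], [632.0, 48.0, 37.0], [623.0, 49.0, 32.0], [614.0, 49.0, 26.0], [605.0, 49.0, 23.0], [595.0, 48.0, 32.0], [585.0, 47.0, 48.0], [577.0, 49.0, 9.0], [568.0, 49.0, 8.0], [558.0, 49.0, 1.0], [549.0, 48.0, 3.0], [539.0, 48.0, 1.0], [530.0, 48.0, 4.0]]
300 [[685.0, -51.0, 1.0], [675.0, -50.0, 5.0], [666.0, -51.0, 2.0], [656.0, -51.0, -1.0], [645.0, -51.0, 9.0], [632.0, -48.0, 47.0], [624.0, -49.0, 37.0], [615.0, -49.0, 34.0], [606.0, -50.0, 32.0], [597.0, -50.0, 24.0], [588.0, -51.0, 18.0], [578.0, -50.0, 35.0], [568.0, -49.0, 53.0], [559.0, -51.0, 11.0], [550.0, -51.0, 10.0], [540.0, -52.0, 4.0], [531.0, -52.0, 1.0]]
```

View pics/crop1.png

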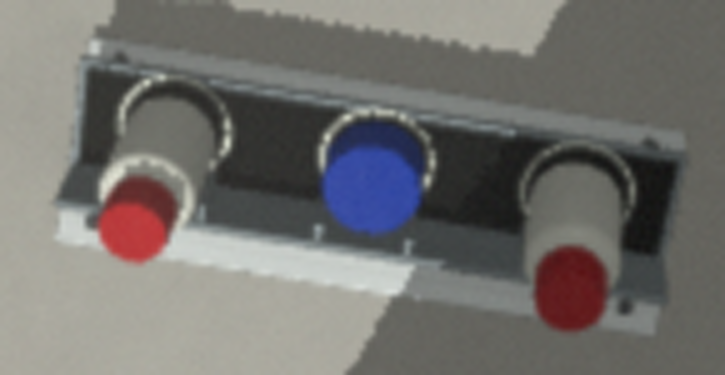

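```bash
cat > fit.py <<'E'
from h import *
from scipy.optimize import least_squares
yaw=-.135; ex=np.array([np.cos(yaw),np.sin(yaw),0])
P=cloud(load('top0')).reshape(-1,3);S=cloud(load('side0')).reshape(-1,3)
def fit(g,H,r,lo,hi,src):
    p=np.array([g[0],g[1],np.radians(31)])
    for _ in range(4):
        def axis(p): return np.array([p[0],p[1],30]),np.append(-ex[:2]*np.sin(p[2]),np.cos(p[2]))
        o,a=axis(p); d=src-o; h=d@a; R=np.linalg.norm(d-np.outer(h,a),axis=1)
        m=(h>lo)&(h<hi)&(abs(R-r)<9); top=(abs(h-H)<5)&(R<r*.7)
        def res(p):
            o,a=axis(p); d=src[m]-o; h=d@a; q=np.linalg.norm(d-np.outer(h,a),axis=1)-r
            return q
        p=least_squares(res,p,loss='soft_l1',f_scale=2).x
    t=(src[top]-axis(p)[0])@axis(p)[1]
    print(p[:2].round(1),np.degrees(p[2]).round(1),m.sum(),'rms',np.sqrt((res(p)**2).mean()).round(2),'top h',np.median(t).round(1) if len(t) else None)
for nm,src in(('top',P),('side',S),('both',np.vstack([P,S]))):
    print(nm); fit((624,96),88,22,8,52,src); fit((601,-91),88,22,8,52,src); fit((614,1),26,23.5,4,24,src)
E
python3 fit.py
```

```text
top
[630.3  92.8] 35.8 219 rms 2.21 top h 90.9
[602.9 -94.2] 35.2 196 rms 2.08 top h 91.2
[613.   -1.6] 26.7 140 rms 3.11 top h 26.0
side
[628.4  96.2] 33.6 372 rms 2.17 top h 87.4
[600.4 -91.5] 33.5 336 rms 2.37 top h 86.9
[618.8   0.9] 50.0 198 rms 3.15 top h 26.8
both
[629.5  94.8] 34.5 583 rms 2.22 top h 89.4
[601.4 -92.5] 34.0 536 rms 2.45 top h 89.7
[6.131e+02 2.000e-01] 28.5 334 rms 3.1 top h 25.1
```

```bash
cat >> h.py <<'E'
from scipy.spatial.transform import Rotation as Ro
np.set_printoptions(suppress=True,linewidth=160)
def go(p,rpy,p0=None,r0=None):
    s=manip.read_state(); p0=s['eef_pos'] if p0 is None else p0
    r0=s['eef_rot'] if r0 is None else r0
    d=(np.array(p)-p0); w=(Ro.from_euler('xyz',rpy)*Ro.from_euler('xyz',r0).inv()).as_rotvec()
    print(np.round(p,1),'row',(d/500).round(4),(w/np.pi).round(4),'rows>=',np.ceil(max(np.linalg.norm(d)/50,np.degrees(np.linalg.norm(w))/8.59)))
def on(o,h,t,yaw):  # point h up an axis leaning t
    return np.array([o[0]-h*np.sin(t)*np.cos(yaw),o[1]-h*np.sin(t)*np.sin(yaw),30+h*np.cos(t)])
E
python3 - <<'E'
from h import *
t=np.radians(33);y=-.145
go(on((601.5,-92.5),140,t,y),[np.pi,-t,y])
E
```

```text
[526.1 -81.5 147.4] row [ 0.6805  0.8719 -0.1151] [ 0.0181 -0.1842 -0.1516] rows>= 12.0
```

Call:
servo_tool(
  motion=[
    [[0.34, 0.436, 0.02, 0.009, -0.09, -0.076, 0], [0.34, 0.436, 0.02, 0.009, -0.09, -0.076, 0], [0.34, 0.436, 0.02, 0.009, -0.09, -0.076, 0], [0.34, 0.436, 0.02, 0.009, -0.09, -0.076, 0], [0.34, 0.436, 0.02, 0.009, -0.09, -0.076, 0], [0.34, 0.436, 0.02, 0.009, -0.09, -0.076, 0], [0.34, 0.436, 0.02, 0.009, -0.09, -0.076, 0], [0.34, 0.436, 0.02, 0.009, -0.09, -0.076, 0], [0.34, 0.436, 0.02, 0.009, -0.09, -0.076, 0], [0.34, 0.436, 0.02, 0.009, -0.09, -0.076, 0]],
  ],
  newtons=20,
)

```text
clock: 1.1
eef_pos: [355.3, -300.4, 215.2]
eef_rot: [3.106, -0.281, 0.108]
wrist_force: [0.0, -0.1, -0.4]
finger_gap: 93.8
finger_force: 0.0
```

```bash
python3 - <<'E'
from h import *
t=np.radians(33);y=-.145
go(on((601.5,-92.5),140,t,y),[np.pi,-t,y])
E
```

```text
[526.1 -81.5 147.4] row [ 0.3414  0.4378 -0.1356] [ 0.0087 -0.0943 -0.0752] rows>= 6.0
```

Call:
servo_tool(
  motion=[
    [[0.34, 0.438, -0.07, 0.0087, -0.0943, -0.0752, 0], [0.34, 0.438, -0.07, 0.0087, -0.0943, -0.0752, 0], [0.34, 0.438, -0.07, 0.0087, -0.0943, -0.0752, 0], [0.34, 0.438, -0.07, 0.0087, -0.0943, -0.0752, 0], [0.34, 0.438, -0.07, 0.0087, -0.0943, -0.0752, 0], [0.341, 0.438, -0.136, 0.0087, -0.0943, -0.0752, 0], [0.341, 0.438, -0.136, 0.0087, -0.0943, -0.0752, 0], [0.341, 0.438, -0.136, 0.0087, -0.0943, -0.0752, 0], [0.341, 0.438, -0.136, 0.0087, -0.0943, -0.0752, 0], [0.341, 0.438, -0.136, 0.0087, -0.0943, -0.0752, 0]],
  ],
)

```text
clock: 2.1
eef_pos: [526.4, -82.0, 148.8]
eef_rot: [3.14, -0.578, -0.145]
wrist_force: [0.4, -1.0, -0.2]
finger_gap: 94.3
finger_force: 0.0
```

```bash
python3 - <<'E'
from h import *
t=np.radians(33);y=-.145
go(on((601.5,-92.5),24,t,y),[np.pi,-t,y]); print(manip.read_state()['joints'])
c=snap('wrist','w1')
# project expected bottle axis points into the wrist fisheye
T=np.linalg.inv(np.array(c['cam_to_world'])); f=210/np.tan(np.radians(c['vfov']/2))
im=c['frame'][:,:,::-1].copy()
for h in(0,30,60,88):
    q=T@np.append(on((601.5,-92.5),h,t,y),1); q=q[:3]; th=np.arctan2(np.hypot(q[0],q[1]),q[2]); k=f*th/np.hypot(q[0],q[1])
    u=(int(c['cx']+k*q[0]),int(c['cy']+k*q[1])); print(h,u); cv2.circle(im,u,3,(0,255,0),-1)
cv2.imwrite('pics/w1.png',im)
E
```

```text
[588.6 -90.6  50.1] row [ 0.1243 -0.0172 -0.1974] [0.0004 0.0007 0.0003] rows>= 3.0
[-0.25253217  0.05514429  2.06715194  0.13301612  0.44691516  1.36070326]
0 (276, 195)
30 (276, 203)
60 (276, 212)
88 (276, 222)
```

View pics/w1.png

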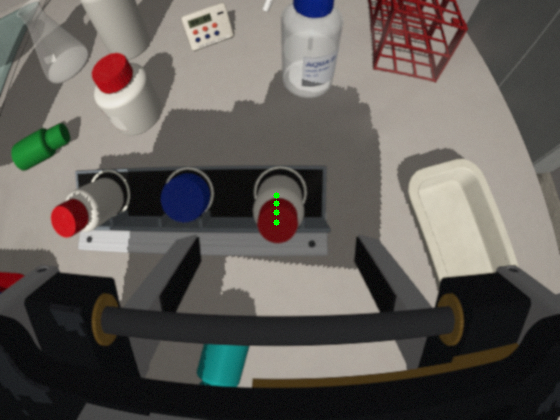

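The projected bottle axis, with its top at (276,222), lies on the red cap centre at (277,221). I'll descend and grip.

Call:
servo_tool(
  motion=[
    [[0.031, -0.0043, -0.049, 0, 0, 0, 0], [0.062, -0.0086, -0.099, 0, 0, 0, 0], [0.093, -0.013, -0.148, 0, 0, 0, 0], [0.124, -0.0172, -0.197, 0, 0, 0, 0], [0.124, -0.0172, -0.197, 0, 0, 0, 0], [0.124, -0.0172, -0.197, 0, 0, 0, 0.6], [0.124, -0.0172, -0.197, 0, 0, 0, 0.7], [0.124, -0.0172, -0.197, 0, 0, 0, 0.7], [0.124, -0.0172, -0.197, 0, 0, 0, 0.7], [0.124, -0.0172, -0.197, 0, 0, 0, 0.7]],
  ],
)

```text
clock: 3.15
eef_pos: [588.5, -89.3, 49.7]
eef_rot: [3.141, -0.577, -0.143]
wrist_force: [-0.2, -0.1, -0.0]
finger_gap: 57.1
finger_force: 0.0
```

Call:
servo_tool(
  motion=[
    [[0, 0, 0, 0, 0, 0, 0.7], [0, 0, 0, 0, 0, 0, 0.7], [0, 0, 0, 0, 0, 0, 0.7], [0, 0, 0, 0, 0, 0, 0.7], [0, 0, 0, 0, 0, 0, 0.7], [0, 0, 0, 0, 0, 0, 0.7]],
  ],
)

```text
clock: 3.75
eef_pos: [589.9, -90.4, 50.5]
eef_rot: [3.139, -0.581, -0.144]
wrist_force: [3.6, -9.2, 3.1]
finger_gap: 42.8
finger_force: 19.9
```

Call:
servo_tool(
  motion=[
    [[-0.031, 0.0043, 0.049, 0, 0, 0, 0.7], [-0.062, 0.0086, 0.098, 0, 0, 0, 0.7], [-0.093, 0.013, 0.148, 0, 0, 0, 0.7], [-0.12, 0.0172, 0.2, 0, 0, 0, 0.7], [-0.12, 0.0172, 0.2, 0, 0, 0, 0.7]],
  ],
)

```text
clock: 4.25
eef_pos: [528.7, -80.7, 152.1]
eef_rot: [3.14, -0.581, -0.143]
wrist_force: [-0.3, -0.3, -1.7]
finger_gap: 42.2
finger_force: 20.0
```

```bash
python3 - <<'E'
from h import *
go((542,-290.5,130),[np.pi,0,1.697])
c=snap('side','s2')
E
```

```text
[ 542.  -290.5  130. ] row [ 0.0267 -0.4195 -0.0442] [-0.149   0.1524  0.5672] rows>= 13.0
```

View pics/s2.png

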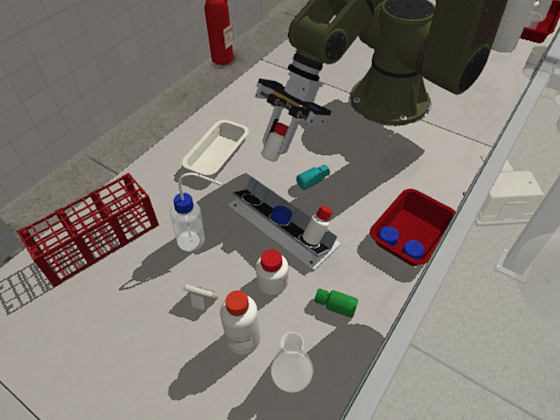

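The side view shows the bottle held at (275,145), clear of the stand. Next I move it over the white tray.

Call:
servo_tool(
  motion=[
    [[0.0267, -0.4195, 0, -0.149, 0.1524, 0.5672, 0.7], [0.0267, -0.4195, 0, -0.149, 0.1524, 0.5672, 0.7], [0.0267, -0.4195, 0, -0.149, 0.1524, 0.5672, 0.7], [0.0267, -0.4195, 0, -0.149, 0.1524, 0.5672, 0.7], [0.0267, -0.4195, 0, -0.149, 0.1524, 0.5672, 0.7], [0.0267, -0.4195, 0, -0.149, 0.1524, 0.5672, 0.7], [0.0267, -0.4195, 0, -0.149, 0.1524, 0.5672, 0.7], [0.0267, -0.4195, 0, -0.149, 0.1524, 0.5672, 0.7], [0.0267, -0.4195, 0, -0.149, 0.1524, 0.5672, 0.7], [0.0267, -0.4195, 0, -0.149, 0.1524, 0.5672, 0.7]],
  ],
)

```text
clock: 5.3
eef_pos: [541.8, -290.6, 146.4]
eef_rot: [3.022, -0.151, 1.154]
wrist_force: [-0.4, 0.5, -1.7]
finger_gap: 42.7
finger_force: 20.0
```

```bash
python3 - <<'E'
from h import *
go((542,-290.5,130),[np.pi,0,1.697])
E
```

```text
[ 542.  -290.5  130. ] row [ 0.0005  0.0003 -0.0328] [-0.0426  0.0451  0.1751] rows>= 4.0
```

Call:
servo_tool(
  motion=[
    [[0, 0, 0, -0.0426, 0.0451, 0.1751, 0.7], [0, 0, 0, -0.0426, 0.0451, 0.1751, 0.7], [0, 0, 0, -0.0426, 0.0451, 0.1751, 0.7], [0, 0, 0, -0.0426, 0.0451, 0.1751, 0.7], [0, 0, -0.033, -0.0426, 0.0451, 0.1751, 0.7], [0, 0, -0.033, -0.0426, 0.0451, 0.1751, 0.7], [0, 0, -0.033, -0.0426, 0.0451, 0.1751, 0.7], [0, 0, -0.033, -0.0426, 0.0451, 0.1751, 0.7]],
  ],
)

```text
clock: 6.1
eef_pos: [541.9, -290.6, 132.3]
eef_rot: [3.137, -0.001, 1.692]
wrist_force: [0.5, 0.2, -1.9]
finger_gap: 42.4
finger_force: 20.0
```

```bash
python3 - <<'E'
from h import *
s=manip.read_state(); print(s['eef_rot'],s['joints'])
t=snap('top','t3'); d=snap('side','s3'); 
# bottle tilt & bottom from clouds: points near tool axis below fingers
for nm,c in(('top',t),('side',d)):
    P=cloud(c).reshape(-1,3); m=(np.hypot(P[:,0]-542,P[:,1]+290.5)<40)&(P[:,2]>80)&(P[:,2]<240); Q=P[m]
    for z in range(85,215,10):
        q=Q[abs(Q[:,2]-z)<5]
        if len(q): print(nm,z,len(q),q.min(0).round(0),q.max(0).round(0))
cv2.imwrite('pics/s3c.png',cv2.resize(d['frame'][20:220,150:350],None,fx=3,fy=3,interpolation=cv2.INTER_CUBIC)[:,:,::-1])
E
```

```text
[ 3.13729335 -0.00073956  1.69161821] [-0.55327244  0.50558024  1.40910407  0.0034678   1.22401294 -0.67526663]
top 115 8 [ 529. -281.  117.] [ 561. -266.  120.]
top 125 37 [ 519. -283.  120.] [ 561. -264.  130.]
top 135 44 [ 513. -285.  131.] [ 565. -266.  140.]
top 145 53 [ 507. -286.  140.] [ 571. -266.  150.]
top 155 65 [ 508. -285.  150.] [ 573. -266.  160.]
top 165 83 [ 506. -301.  160.] [ 572. -268.  170.]
top 175 101 [ 513. -289.  170.] [ 558. -268.  180.]
top 185 32 [ 513. -285.  180.] [ 552. -275.  190.]
top 195 52 [ 515. -293.  190.] [ 554. -276.  200.]
top 205 5 [ 535. -289.  201.] [ 554. -279.  201.]
side 115 34 [ 527. -297.  111.] [ 563. -262.  120.]
side 125 46 [ 528. -293.  120.] [ 564. -261.  129.]
side 135 46 [ 510. -285.  130.] [ 570. -261.  140.]
side 145 72 [ 509. -293.  140.] [ 576. -261.  150.]
side 155 74 [ 506. -293.  150.] [ 578. -265.  160.]
side 165 95 [ 507. -292.  160.] [ 577. -265.  170.]
side 175 86 [ 508. -293.  170.] [ 576. -266.  180.]
side 185 76 [ 507. -292.  180.] [ 576. -273.  190.]
side 195 91 [ 507. -293.  190.] [ 576. -273.  200.]
side 205 44 [ 506. -294.  200.] [ 575. -274.  210.]
```

View pics/s3c.png

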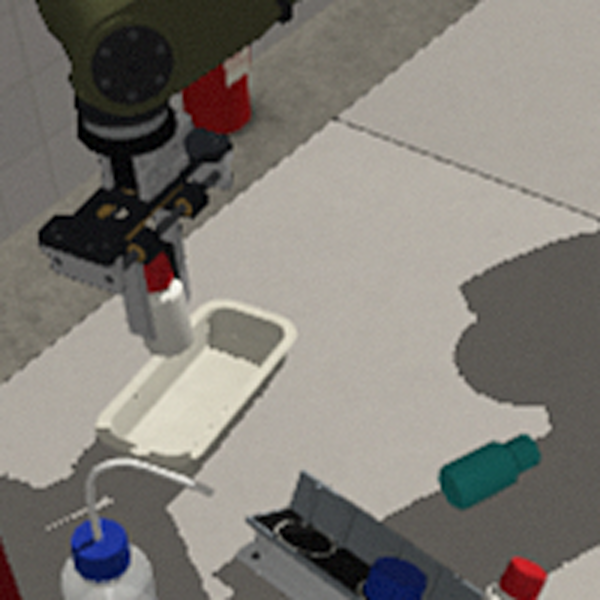

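The bottle is held and leans about 3° with its top toward -y. I'll tilt it back 2.5° and lower it.

Call:
servo_tool(
  motion=[
    [[0, -0.004, -0.05, -0.0139, 0, 0, 0.7], [0, -0.004, -0.1, -0.0139, 0, 0, 0.7], [0, -0.004, -0.15, -0.0139, 0, 0, 0.7], [0, -0.004, -0.18, -0.0139, 0, 0, 0.7], [0, -0.004, -0.2, -0.0139, 0, 0, 0.7], [0, -0.004, -0.204, -0.0139, 0, 0, 0.7], [0, -0.004, -0.204, -0.0139, 0, 0, 0.7], [0, -0.004, -0.204, -0.0139, 0, 0, 0.7]],
  ],
)

```text
clock: 7.0
eef_pos: [542.2, -292.7, 31.5]
eef_rot: [3.141, 0.044, 1.692]
wrist_force: [0.6, 0.6, -1.0]
finger_gap: 42.4
finger_force: 20.0
```

Call:
servo_tool(
  motion=[
    [[0, 0, -0.002, 0, 0, 0, 0.7], [0, 0, -0.004, 0, 0, 0, 0.7], [0, 0, -0.004, 0, 0, 0, 0.7]],
  ],
)

```text
clock: 7.3
eef_pos: [541.8, -292.4, 28.5]
eef_rot: [-3.141, 0.043, 1.692]
wrist_force: [-0.3, -0.6, -1.2]
finger_gap: 42.5
finger_force: 20.0
```

Call:
servo_tool(
  motion=[
    [[0, 0, -0.002, 0, 0, 0, 0.7], [0, 0, -0.004, 0, 0, 0, 0.7], [0, 0, -0.004, 0, 0, 0, 0.7]],
  ],
)

```text
clock: 7.6
eef_pos: [541.7, -292.4, 26.4]
eef_rot: [-3.14, 0.043, 1.692]
wrist_force: [-1.1, 0.2, -0.9]
finger_gap: 42.2
finger_force: 20.0
```

Call:
servo_tool(
  motion=[
    [[0, 0, -0.002, 0, 0, 0, 0.7], [0, 0, -0.004, 0, 0, 0, 0.7], [0, 0, -0.004, 0, 0, 0, 0.7]],
  ],
)

```text
clock: 7.9
eef_pos: [541.9, -292.4, 26.0]
eef_rot: [-3.141, 0.043, 1.692]
wrist_force: [-7.0, 4.3, 16.4]
finger_gap: 42.2
finger_force: 20.0
```

Call:
servo_tool(
  motion=[
    [[0, 0, 0.003, 0, 0, 0, 0.7], [0, 0, 0.003, 0, 0, 0, 0.55], [0, 0, 0.003, 0, 0, 0, 0.34], [0, 0, 0.003, 0, 0, 0, 0.34], [0, 0, 0.003, 0, 0, 0, 0.34], [0, 0, 0.003, 0, 0, 0, 0.34], [0, 0, 0.003, 0, 0, 0, 0.34], [0, 0, 0.003, 0, 0, 0, 0.34]],
  ],
)

```text
clock: 8.7
eef_pos: [541.8, -292.4, 25.9]
eef_rot: [-3.141, 0.043, 1.692]
wrist_force: [-0.3, -0.7, 0.6]
finger_gap: 61.5
finger_force: 0.0
```

Call:
servo_tool(
  motion=[
    [[0, 0, 0.06, 0, 0, 0, 0.34], [0, 0, 0.12, 0, 0, 0, 0.34], [0, 0, 0.22, 0, 0, 0, 0.34], [0, 0, 0.32, 0, 0, 0, 0.34]],
  ],
)

```text
clock: 9.1
eef_pos: [541.3, -292.1, 187.4]
eef_rot: [-3.14, 0.042, 1.692]
wrist_force: [0.5, -0.7, 0.6]
finger_gap: 62.0
finger_force: 0.0
```

```bash
python3 - <<'E'
from h import *
t=np.radians(34.5);y=-.145
go(on((629,95),140,t,y),[np.pi,-t,y])
d=snap('side','s4')
P=cloud(d); R=P.reshape(-1,3); m=(np.hypot(R[:,0]-542,R[:,1]+290)<35)&(R[:,2]>8)&(R[:,2]<110);Q=R[m]
for z in range(15,100,10):
    q=Q[abs(Q[:,2]-z)<5]
    if len(q): print(z,len(q),q.min(0).round(0),q.max(0).round(0))
E
```

```text
[550.5 106.5 145.4] row [ 0.0184  0.7972 -0.084 ] [ 0.1644 -0.1693 -0.5621] rows>= 13.0
15 39 [ 526. -301.   10.] [ 565. -262.   20.]
25 42 [ 535. -296.   20.] [ 563. -262.   29.]
35 43 [ 531. -298.   30.] [ 563. -263.   40.]
45 44 [ 525. -296.   40.] [ 565. -264.   49.]
55 54 [ 521. -305.   51.] [ 564. -263.   60.]
65 60 [ 525. -300.   60.] [ 563. -263.   70.]
75 32 [ 536. -294.   70.] [ 557. -268.   80.]
85 75 [ 525. -299.   80.] [ 557. -270.   90.]
95 24 [ 535. -298.   90.] [ 558. -271.   94.]
```

Bottle one stands upright with its top at 90 mm. On to the left bottle.

Call:
servo_tool(
  motion=[
    [[0.018, 0.797, 0.03, 0.1644, -0.1693, -0.5621, 0], [0.018, 0.797, 0.03, 0.1644, -0.1693, -0.5621, 0], [0.018, 0.797, 0.03, 0.1644, -0.1693, -0.5621, 0], [0.018, 0.797, 0.03, 0.1644, -0.1693, -0.5621, 0], [0.018, 0.797, 0.03, 0.1644, -0.1693, -0.5621, 0], [0.018, 0.797, 0.03, 0.1644, -0.1693, -0.5621, 0], [0.018, 0.797, 0.03, 0.1644, -0.1693, -0.5621, 0], [0.018, 0.797, 0.03, 0.1644, -0.1693, -0.5621, 0], [0.018, 0.797, 0.03, 0.1644, -0.1693, -0.5621, 0], [0.018, 0.797, 0.03, 0.1644, -0.1693, -0.5621, 0]],
  ],
)

```text
clock: 10.15
eef_pos: [550.6, 108.4, 201.2]
eef_rot: [3.007, -0.451, 0.378]
wrist_force: [0.1, -0.1, 0.3]
finger_gap: 94.0
finger_force: 0.0
```

```bash
python3 - <<'E'
from h import *
t=np.radians(34.5);y=-.145
go(on((629,95),140,t,y),[np.pi,-t,y])
E
```

```text
[550.5 106.5 145.4] row [-0.0001 -0.004  -0.1116] [ 0.0429 -0.0438 -0.1443] rows>= 4.0
```

Call:
servo_tool(
  motion=[
    [[0, -0.004, 0, 0.0429, -0.0438, -0.1443, 0], [0, -0.004, 0, 0.0429, -0.0438, -0.1443, 0], [0, -0.004, 0, 0.0429, -0.0438, -0.1443, 0], [0, -0.004, -0.05, 0.0429, -0.0438, -0.1443, 0], [0, -0.004, -0.1, 0.0429, -0.0438, -0.1443, 0], [0, -0.004, -0.111, 0.0429, -0.0438, -0.1443, 0], [0, -0.004, -0.111, 0.0429, -0.0438, -0.1443, 0], [0, -0.004, -0.111, 0.0429, -0.0438, -0.1443, 0]],
  ],
)

```text
clock: 10.95
eef_pos: [551.3, 104.1, 146.7]
eef_rot: [3.14, -0.601, -0.141]
wrist_force: [0.3, -0.4, 0.5]
finger_gap: 93.8
finger_force: 0.0
```

```bash
python3 - <<'E'
from h import *
t=np.radians(34.5);y=-.145
go(on((629,95),24,t,y),[np.pi,-t,y]); print(manip.read_state()['joints'])
c=snap('wrist','w5')
T=np.linalg.inv(np.array(c['cam_to_world'])); f=210/np.tan(np.radians(c['vfov']/2))
q=T@np.append(on((629,95),88,t,y),1); q=q[:3]; r=np.hypot(q[0],q[1]); k=f*np.arctan2(r,q[2])/r
print('exp',c['cx']+k*q[0],c['cy']+k*q[1])
h,s,v=cv2.split(cv2.cvtColor(c['frame'],cv2.COLOR_RGB2HSV)); m=(((h<8)|(h>172))&(s>150)).astype(np.uint8)
n,l,st,ce=cv2.connectedComponentsWithStats(m); print([(st[i].tolist(),ce[i].round(0).tolist()) for i in range(1,n) if st[i][4]>200])
E
```

```text
[615.5  97.   49.8] row [ 0.1284 -0.0143 -0.1938] [ 0.0004 -0.0006 -0.0008] rows>= 3.0
[ 0.21819629  0.14084149  1.98687718 -0.44459264  0.48521541  2.27042532]
exp 274.20061382063386 223.05796039721443
[([480, 0, 80, 99, 2141], [523.0, 45.0]), ([259, 41, 42, 42, 1467], [279.0, 61.0]), ([256, 197, 39, 43, 1347], [275.0, 218.0]), ([115, 287, 22, 20, 262], [124.0, 294.0]), ([145, 342, 42, 43, 1155], [170.0, 366.0])]
```

Call:
servo_tool(
  motion=[
    [[0.032, -0.0036, -0.049, 0, 0, 0, 0], [0.064, -0.0072, -0.097, 0, 0, 0, 0], [0.096, -0.011, -0.146, 0, 0, 0, 0], [0.128, -0.0143, -0.194, 0, 0, 0, 0], [0.128, -0.0143, -0.194, 0, 0, 0, 0], [0.128, -0.0143, -0.194, 0, 0, 0, 0.6], [0.128, -0.0143, -0.194, 0, 0, 0, 0.7], [0.128, -0.0143, -0.194, 0, 0, 0, 0.7], [0.128, -0.0143, -0.194, 0, 0, 0, 0.7], [0.128, -0.0143, -0.194, 0, 0, 0, 0.7]],
  ],
)

```text
clock: 12.0
eef_pos: [614.8, 97.1, 49.2]
eef_rot: [3.14, -0.6, -0.141]
wrist_force: [0.9, 0.5, 0.3]
finger_gap: 57.5
finger_force: 0.0
```

Call:
servo_tool(
  motion=[
    [[0, 0, 0, 0, 0, 0, 0.7], [0, 0, 0, 0, 0, 0, 0.7], [0, 0, 0, 0, 0, 0, 0.7], [0, 0, 0, 0, 0, 0, 0.7], [0, 0, 0, 0, 0, 0, 0.7], [0, 0, 0, 0, 0, 0, 0.7]],
  ],
)

```text
clock: 12.6
eef_pos: [614.8, 96.6, 48.5]
eef_rot: [3.139, -0.599, -0.141]
wrist_force: [-0.9, -5.6, 1.8]
finger_gap: 42.6
finger_force: 19.9
```

Call:
servo_tool(
  motion=[
    [[-0.032, 0.0036, 0.049, 0, 0, 0, 0.7], [-0.064, 0.0072, 0.097, 0, 0, 0, 0.7], [-0.096, 0.011, 0.146, 0, 0, 0, 0.7], [-0.12, 0.0143, 0.2, 0, 0, 0, 0.7], [-0.12, 0.0143, 0.28, 0, 0, 0, 0.7], [-0.12, 0.0143, 0.28, 0, 0, 0, 0.7]],
  ],
)

```text
clock: 13.2
eef_pos: [556.3, 105.0, 193.9]
eef_rot: [-3.14, -0.607, -0.142]
wrist_force: [0.1, 0.3, -0.5]
finger_gap: 42.2
finger_force: 20.0
```

```bash
python3 - <<'E'
from h import *
go((463,-299,150),[np.pi,0,1.697])
E
```

```text
[ 463 -299  150] row [-0.1865 -0.808  -0.0877] [-0.1563  0.1581  0.565 ] rows>= 13.0
```

Call:
servo_tool(
  motion=[
    [[-0.1865, -0.808, 0, -0.1563, 0.1581, 0.565, 0.7], [-0.1865, -0.808, 0, -0.1563, 0.1581, 0.565, 0.7], [-0.1865, -0.808, 0, -0.1563, 0.1581, 0.565, 0.7], [-0.1865, -0.808, 0, -0.1563, 0.1581, 0.565, 0.7], [-0.1865, -0.808, 0, -0.1563, 0.1581, 0.565, 0.7], [-0.1865, -0.808, 0, -0.1563, 0.1581, 0.565, 0.7], [-0.1865, -0.808, 0, -0.1563, 0.1581, 0.565, 0.7], [-0.1865, -0.808, 0, -0.1563, 0.1581, 0.565, 0.7], [-0.1865, -0.808, 0, -0.1563, 0.1581, 0.565, 0.7], [-0.1865, -0.808, 0, -0.1563, 0.1581, 0.565, 0.7]],
  ],
)

```text
clock: 14.2
eef_pos: [478.6, -227.4, 186.7]
eef_rot: [2.983, -0.249, 0.864]
wrist_force: [0.5, 0.5, -0.2]
finger_gap: 42.1
finger_force: 20.0
```

```bash
python3 - <<'E'
from h import *
go((463,-299,150),[np.pi,0,1.697])
E
```

```text
[ 463 -299  150] row [-0.0312 -0.1431 -0.0734] [-0.0634  0.073   0.2694] rows>= 6.0
```

Call:
servo_tool(
  motion=[
    [[-0.0312, -0.143, 0, -0.0634, 0.073, 0.2694, 0.7], [-0.0312, -0.143, 0, -0.0634, 0.073, 0.2694, 0.7], [-0.0312, -0.143, 0, -0.0634, 0.073, 0.2694, 0.7], [-0.0312, -0.143, 0, -0.0634, 0.073, 0.2694, 0.7], [-0.0312, -0.143, 0, -0.0634, 0.073, 0.2694, 0.7], [-0.0312, -0.143, 0, -0.0634, 0.073, 0.2694, 0.7], [-0.0312, -0.143, -0.074, -0.0634, 0.073, 0.2694, 0.7], [-0.0312, -0.143, -0.074, -0.0634, 0.073, 0.2694, 0.7], [-0.0312, -0.143, -0.074, -0.0634, 0.073, 0.2694, 0.7]],
  ],
)

```text
clock: 15.1
eef_pos: [463.6, -297.4, 150.1]
eef_rot: [3.141, -0.002, 1.691]
wrist_force: [-0.2, 0.7, -0.6]
finger_gap: 42.2
finger_force: 20.0
```

```bash
cat > ck.py <<'E'
from h import *
d=snap('side','s6')
R=cloud(d).reshape(-1,3); m=(np.hypot(R[:,0]-463,R[:,1]+299)<42)&(R[:,2]>90)&(R[:,2]<240);Q=R[m]
for z in range(105,205,10):
    q=Q[abs(Q[:,2]-z)<5]
    if len(q): print(z,len(q),q.min(0).round(0),q.max(0).round(0))
E
python3 ck.py
```

```text
125 2 [ 462. -287.  129.] [ 481. -272.  129.]
135 47 [ 452. -300.  130.] [ 487. -268.  140.]
145 43 [ 452. -297.  140.] [ 487. -267.  150.]
155 49 [ 431. -302.  150.] [ 495. -268.  160.]
165 64 [ 428. -301.  160.] [ 498. -267.  170.]
175 71 [ 429. -300.  170.] [ 498. -267.  180.]
185 100 [ 432. -300.  180.] [ 498. -269.  190.]
195 67 [ 428. -301.  190.] [ 500. -274.  200.]
```

Call:
servo_tool(
  motion=[
    [[0, 0, -0.06, 0, 0, 0, 0.7], [0, 0, -0.12, 0, 0, 0, 0.7], [0, 0, -0.18, 0, 0, 0, 0.7], [0, 0, -0.21, 0, 0, 0, 0.7], [0, 0, -0.23, 0, 0, 0, 0.7], [0, 0, -0.238, 0, 0, 0, 0.7], [0, 0, -0.238, 0, 0, 0, 0.7], [0, 0, -0.238, 0, 0, 0, 0.7]],
  ],
)

```text
clock: 15.95
eef_pos: [464.3, -297.9, 32.5]
eef_rot: [3.138, 0.0, 1.692]
wrist_force: [-0.1, -0.5, -1.3]
finger_gap: 42.5
finger_force: 20.0
```

Call:
servo_tool(
  motion=[
    [[0, 0, -0.002, 0, 0, 0, 0.7], [0, 0, -0.004, 0, 0, 0, 0.7], [0, 0, -0.004, 0, 0, 0, 0.7]],
  ],
)

```text
clock: 16.25
eef_pos: [463.9, -297.5, 29.5]
eef_rot: [3.139, -0.001, 1.692]
wrist_force: [-0.3, 0.4, -1.0]
finger_gap: 42.4
finger_force: 20.0
```

Call:
servo_tool(
  motion=[
    [[0, 0, -0.002, 0, 0, 0, 0.7], [0, 0, -0.004, 0, 0, 0, 0.7], [0, 0, -0.004, 0, 0, 0, 0.7]],
  ],
)

```text
clock: 16.55
eef_pos: [463.8, -297.5, 27.2]
eef_rot: [3.139, -0.001, 1.692]
wrist_force: [0.8, 0.1, -1.6]
finger_gap: 42.4
finger_force: 20.0
```

Call:
servo_tool(
  motion=[
    [[0, 0, -0.002, 0, 0, 0, 0.7], [0, 0, -0.003, 0, 0, 0, 0.7], [0, 0, -0.003, 0, 0, 0, 0.7], [0, 0, -0.003, 0, 0, 0, 0.7]],
  ],
)

```text
clock: 16.95
eef_pos: [463.9, -297.6, 26.0]
eef_rot: [3.139, -0.001, 1.692]
wrist_force: [-0.2, 0.4, 1.1]
finger_gap: 42.5
finger_force: 20.0
```

Call:
servo_tool(
  motion=[
    [[0, 0, -0.002, 0, 0, 0, 0.7], [0, 0, -0.003, 0, 0, 0, 0.7], [0, 0, -0.003, 0, 0, 0, 0.7]],
  ],
)

```text
clock: 17.25
eef_pos: [464.0, -297.6, 25.7]
eef_rot: [3.139, -0.0, 1.692]
wrist_force: [-8.0, 5.7, 17.8]
finger_gap: 42.5
finger_force: 20.0
```

Call:
servo_tool(
  motion=[
    [[0, 0, 0.003, 0, 0, 0, 0.7], [0, 0, 0.003, 0, 0, 0, 0.55], [0, 0, 0.003, 0, 0, 0, 0.34], [0, 0, 0.003, 0, 0, 0, 0.34], [0, 0, 0.003, 0, 0, 0, 0.34], [0, 0, 0.003, 0, 0, 0, 0.34], [0, 0, 0.003, 0, 0, 0, 0.34], [0, 0, 0.003, 0, 0, 0, 0.34]],
  ],
)

```text
clock: 18.05
eef_pos: [463.8, -297.5, 25.9]
eef_rot: [3.139, -0.001, 1.692]
wrist_force: [0.0, 0.1, 0.2]
finger_gap: 61.9
finger_force: 0.0
```

Call:
servo_tool(
  motion=[
    [[0, 0, 0.06, 0, 0, 0, 0.34], [0, 0, 0.12, 0, 0, 0, 0.34], [0, 0, 0.22, 0, 0, 0, 0.34], [0, 0, 0.32, 0, 0, 0, 0.34]],
  ],
)

```text
clock: 18.45
eef_pos: [463.4, -297.2, 187.4]
eef_rot: [3.14, -0.002, 1.692]
wrist_force: [-0.3, 0.6, 0.1]
finger_gap: 62.0
finger_force: 0.0
```

```bash
python3 - <<'E'
from h import *
t=np.radians(30);y=-.145
go(on((613.5,0.5),120,t,y),[np.pi,-t,y])
E
```

```text
[554.1   9.2 133.9] row [ 0.1814  0.6128 -0.1069] [ 0.1342 -0.1366 -0.5696] rows>= 13.0
```

Call:
servo_tool(
  motion=[
    [[0.1814, 0.6128, 0, 0.1342, -0.1366, -0.5696, 0], [0.1814, 0.6128, 0, 0.1342, -0.1366, -0.5696, 0], [0.1814, 0.6128, 0, 0.1342, -0.1366, -0.5696, 0], [0.1814, 0.6128, 0, 0.1342, -0.1366, -0.5696, 0], [0.1814, 0.6128, 0, 0.1342, -0.1366, -0.5696, 0], [0.1814, 0.6128, 0, 0.1342, -0.1366, -0.5696, 0], [0.1814, 0.6128, 0, 0.1342, -0.1366, -0.5696, 0], [0.1814, 0.6128, 0, 0.1342, -0.1366, -0.5696, 0], [0.1814, 0.6128, 0, 0.1342, -0.1366, -0.5696, 0], [0.1814, 0.6128, 0, 0.1342, -0.1366, -0.5696, 0]],
  ],
)

```text
clock: 19.45
eef_pos: [554.4, 9.1, 186.0]
eef_rot: [3.048, -0.427, 0.277]
wrist_force: [0.2, -1.0, 0.6]
finger_gap: 93.6
finger_force: 0.0
```

```bash
python3 - <<'E'
from h import *
t=np.radians(30);y=-.145
go(on((613.5,0.5),120,t,y),[np.pi,-t,y])
E
```

```text
[554.1   9.2 133.9] row [-0.0006  0.0001 -0.1041] [ 0.0286 -0.0291 -0.1205] rows>= 3.0
```

Call:
servo_tool(
  motion=[
    [[0, 0, 0, 0.0286, -0.0291, -0.1205, 0], [0, 0, 0, 0.0286, -0.0291, -0.1205, 0], [0, 0, -0.04, 0.0286, -0.0291, -0.1205, 0], [0, 0, -0.1, 0.0286, -0.0291, -0.1205, 0], [0, 0, -0.104, 0.0286, -0.0291, -0.1205, 0], [0, 0, -0.104, 0.0286, -0.0291, -0.1205, 0], [0, 0, -0.104, 0.0286, -0.0291, -0.1205, 0]],
  ],
)

```text
clock: 20.15
eef_pos: [555.3, 8.7, 135.4]
eef_rot: [3.14, -0.524, -0.139]
wrist_force: [0.0, -0.2, 0.2]
finger_gap: 93.9
finger_force: 0.0
```

```bash
python3 - <<'E'
from h import *
t=np.radians(30);y=-.145;o=(613.5,.5)
go(on(o,5,t,y),[np.pi,-t,y]); go(on(o,40,t,y),[np.pi,-t,y])
c=snap('wrist','w7'); im=c['frame'][:,:,::-1].copy()
T=np.linalg.inv(np.array(c['cam_to_world'])); f=210/np.tan(np.radians(c['vfov']/2))
C=on(o,26,t,y); ex=np.array([np.cos(y)*np.cos(t),np.sin(y)*np.cos(t),np.sin(t)]); ey=np.array([-np.sin(y),np.cos(y),0])
for a in np.linspace(0,2*np.pi,40):
    q=(T@np.append(C+23.5*(np.cos(a)*ex+np.sin(a)*ey),1))[:3]; r=np.hypot(q[0],q[1]); k=f*np.arctan2(r,q[2])/r
    cv2.circle(im,(int(round(c['cx']+k*q[0])),int(round(c['cy']+k*q[1]))),1,(0,255,0),-1)
cv2.imwrite('pics/w7.png',cv2.resize(im[130:330,180:380],None,fx=3,fy=3))
t0=snap('top','t7'); cv2.imwrite('pics/t7.png',t0['frame'][:,:,::-1])
E
```

```text
[611.    0.9  34.3] row [ 0.1115 -0.0157 -0.2021] [ 0.0005  0.     -0.0017] rows>= 3.0
[593.7   3.4  64.6] row [ 0.0769 -0.0107 -0.1415] [ 0.0005  0.     -0.0017] rows>= 2.0
```

View pics/w7.png

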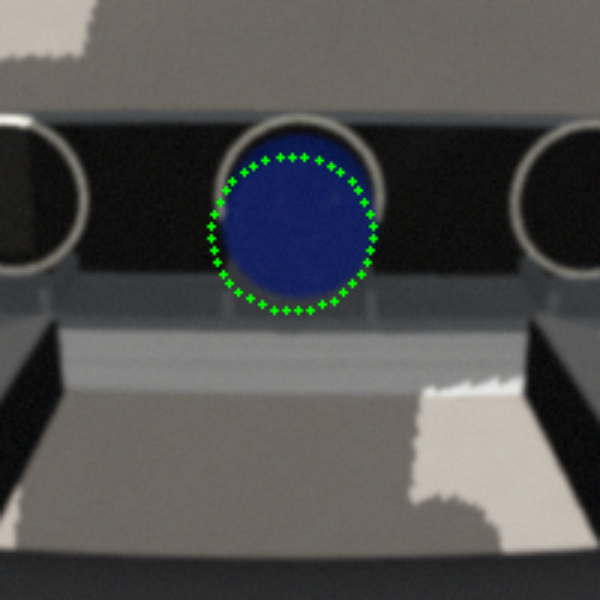

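```bash
python3 - <<'E'
from h import *
t=np.radians(30);y=-.145;o=np.array((613.5,.5,30.))
c=load('w7'); T=np.array(c['cam_to_world']); f=210/np.tan(np.radians(c['vfov']/2))
v,u=np.mgrid[:420,:560]; du=u-c['cx'];dv=v-c['cy'];r=np.hypot(du,dv)+1e-9;th=r/f
z=c['range_z']; P=np.stack([z*np.tan(th)*du/r,z*np.tan(th)*dv/r,z],-1)@T[:3,:3].T+T[:3,3]
h,s,vv=cv2.split(cv2.cvtColor(c['frame'],cv2.COLOR_RGB2HSV))
a=np.array([-np.sin(t)*np.cos(y),-np.sin(t)*np.sin(y),np.cos(t)]);ex=np.array([np.cos(y)*np.cos(t),np.sin(y)*np.cos(t),np.sin(t)]);ey=np.array([-np.sin(y),np.cos(y),0])
M=np.stack([ex,ey,a],1)
def st(n,m):
    Q=(P[m]-o)@M; print(n,len(Q),Q.mean(0).round(1),np.percentile(Q,[2,98],axis=0).round(1).tolist())
b=(h>105)&(h<130)&(s>120)&(abs(u-280)<30)&(abs(v-200)<30)
st('blue',b); Q=(P-o)@M; st('topface',b&(Q[...,2]>23))
ring=(vv>110)&(s<60)&(u>250)&(u<310)&(v>165)&(v<205); st('ring',ring)
fl=(vv<40)&(v>178)&(v<215)&(abs(u-280)<75); st('floor',fl)
A=np.c_[P[fl][:,:2],np.ones(fl.sum())]; print(np.linalg.lstsq(A,P[fl][:,2],rcond=None)[0])
E
```

```text
blue 2279 [ 5.6 -2.1 24.5] [[-16.8, -22.7, 0.4], [25.2, 18.4, 26.7]]
topface 1948 [ 3.4 -2.3 26.8] [[-17.0, -22.1, 23.7], [23.1, 17.5, 26.7]]
ring 144 [23.2 -1.6  4.2] [[3.6, -27.5, -1.6], [31.7, 22.9, 1.8]]
floor 3231 [ 4.4 -2.3  0.6] [[-13.1, -70.1, -1.7], [21.2, 65.2, 1.2]]
[ -0.22224331   0.02813836 169.86729548]
```

```bash
python3 - <<'E'
from h import *
t=np.radians(30);y=-.145;o=(615.9,-2.1)
for h in(44,4.5): go(on(o,h,t,y)+[0,0,1.6],[np.pi,-t,y])
E
```

```text
[594.1   1.1  69.7] row [ 0.0779 -0.0153 -0.1312] [ 0.0005  0.0001 -0.0016] rows>= 2.0
[613.7  -1.8  35.5] row [ 0.117  -0.021  -0.1997] [ 0.0005  0.0001 -0.0016] rows>= 3.0
```

The wrist view shows the cap's top face about 3 mm up the slope from the estimate, at (299,222) in the crop. I've corrected for that and will descend in stages.

Call:
servo_tool(
  motion=[
    [[0.039, -0.0077, -0.066, 0, 0, -0.0016, 0], [0.0779, -0.0153, -0.131, 0, 0, -0.0016, 0], [0.096, -0.018, -0.162, 0, 0, -0.0016, 0], [0.107, -0.02, -0.182, 0, 0, -0.0016, 0], [0.113, -0.0205, -0.192, 0, 0, -0.0016, 0], [0.117, -0.021, -0.199, 0, 0, -0.0016, 0], [0.117, -0.021, -0.199, 0, 0, -0.0016, 0], [0.117, -0.021, -0.199, 0, 0, -0.0016, 0]],
  ],
  newtons=10,
)

```text
clock: 21.05
eef_pos: [613.2, -1.6, 35.2]
eef_rot: [3.14, -0.523, -0.144]
wrist_force: [-0.1, -0.4, 0.4]
finger_gap: 94.1
finger_force: 0.0
```

Call:
servo_tool(
  motion=[
    [[0, 0, 0, 0, 0, 0, 0.7], [0, 0, 0, 0, 0, 0, 0.7], [0, 0, 0, 0, 0, 0, 0.7], [0, 0, 0, 0, 0, 0, 0.7], [0, 0, 0, 0, 0, 0, 0.7], [0, 0, 0, 0, 0, 0, 0.7], [0, 0, 0, 0, 0, 0, 0.7], [0, 0, 0, 0, 0, 0, 0.7]],
  ],
)

```text
clock: 21.85
eef_pos: [613.0, -1.6, 34.4]
eef_rot: [3.14, -0.522, -0.144]
wrist_force: [0.4, 0.7, 1.2]
finger_gap: 46.6
finger_force: 10.0
```

Call:
servo_tool(
  motion=[
    [[-0.02, 0.003, 0.035, 0, 0, 0, 0.7], [-0.05, 0.007, 0.087, 0, 0, 0, 0.7], [-0.09, 0.013, 0.157, 0, 0, 0, 0.7], [-0.1, 0.015, 0.22, 0, 0, 0, 0.7], [-0.1, 0.015, 0.24, 0, 0, 0, 0.7]],
  ],
)

```text
clock: 22.35
eef_pos: [563.6, 6.0, 157.9]
eef_rot: [3.14, -0.527, -0.144]
wrist_force: [0.4, -0.5, -0.1]
finger_gap: 47.1
finger_force: 10.0
```

```bash
python3 - <<'E'
from h import *
go((419,279,120),[np.pi,0,-.087]);print(manip.read_state()['joints'])
d=snap('side','s8')
R=cloud(load('top0'));cv2.imwrite('pics/s8.png',d['frame'][:,:,::-1])
E
```

```text
[419 279 120] row [-0.2893  0.5459 -0.0757] [0.0197 0.1665 0.0178] rows>= 7.0
[-0.02495366  0.12970957  1.93999577 -0.11663802  0.5513446   1.77316669]
```

View pics/s8.png

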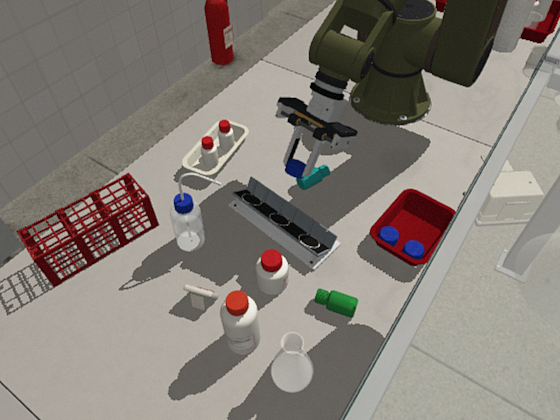

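The cap is held at (294,168). Both bottles stand in the white tray at (208,152) and (224,133). Next I carry the cap to the red tray.

Call:
servo_tool(
  motion=[
    [[-0.2893, 0.5459, 0, 0.0197, 0.1665, 0.0178, 0.7], [-0.2893, 0.5459, 0, 0.0197, 0.1665, 0.0178, 0.7], [-0.2893, 0.5459, 0, 0.0197, 0.1665, 0.0178, 0.7], [-0.2893, 0.5459, 0, 0.0197, 0.1665, 0.0178, 0.7], [-0.2893, 0.5459, 0, 0.0197, 0.1665, 0.0178, 0.7], [-0.2893, 0.5459, 0, 0.0197, 0.1665, 0.0178, 0.7], [-0.2893, 0.5459, 0, 0.0197, 0.1665, 0.0178, 0.7], [-0.2893, 0.5459, -0.076, 0.0197, 0.1665, 0.0178, 0.7], [-0.2893, 0.5459, -0.076, 0.0197, 0.1665, 0.0178, 0.7], [-0.2893, 0.5459, -0.076, 0.0197, 0.1665, 0.0178, 0.7]],
  ],
)

```text
clock: 23.4
eef_pos: [418.5, 278.1, 115.8]
eef_rot: [3.139, 0.006, -0.088]
wrist_force: [0.3, 0.3, -0.4]
finger_gap: 46.9
finger_force: 10.0
```

```bash
python3 - <<'E'
from h import *
go((419,279,14),[np.pi,0,-.087]);print(manip.read_state()['joints'])
d=snap('side','s9');R=cloud(d)
h,s,v=cv2.split(cv2.cvtColor(d['frame'],cv2.COLOR_RGB2HSV)); m=(h>105)&(h<130)&(s>120)&(np.hypot(R[...,0]-419,R[...,1]-279)<40)&(R[...,2]>60)
Q=R[m]; print(len(Q),np.percentile(Q,[2,50,98],axis=0).round(0))
E
```

```text
[419 279  14] row [ 0.0009  0.0017 -0.2036] [ 0.0005 -0.0021  0.0002] rows>= 3.0
[0.51271973 0.29516648 1.74950487 0.0019428  1.10342906 2.17038897]
403 [[401. 256. 113.]
 [431. 280. 134.]
 [445. 301. 311.]]
```

Call:
servo_tool(
  motion=[
    [[0, 0, -0.06, 0, 0, 0, 0.7], [0, 0, -0.12, 0, 0, 0, 0.7], [0, 0, -0.17, 0, 0, 0, 0.7], [0, 0, -0.19, 0, 0, 0, 0.7], [0, 0, -0.202, 0, 0, 0, 0.7], [0, 0, -0.206, 0, 0, 0, 0.7], [0, 0, -0.206, 0, 0, 0, 0.7], [0, 0, -0.206, 0, 0, 0, 0.7]],
  ],
)

```text
clock: 24.25
eef_pos: [418.9, 279.1, 14.3]
eef_rot: [-3.141, 0.003, -0.087]
wrist_force: [0.0, 0.7, -0.4]
finger_gap: 46.5
finger_force: 10.0
```

Call:
servo_tool(
  motion=[
    [[0, 0, -0.002, 0, 0, 0, 0.7], [0, 0, -0.004, 0, 0, 0, 0.7], [0, 0, -0.004, 0, 0, 0, 0.7]],
  ],
)

```text
clock: 24.55
eef_pos: [418.4, 278.8, 11.4]
eef_rot: [3.141, 0.005, -0.087]
wrist_force: [0.3, 1.1, 0.2]
finger_gap: 46.9
finger_force: 10.0
```

Call:
servo_tool(
  motion=[
    [[0, 0, -0.002, 0, 0, 0, 0.7], [0, 0, -0.003, 0, 0, 0, 0.7], [0, 0, -0.003, 0, 0, 0, 0.7]],
  ],
)

```text
clock: 24.85
eef_pos: [418.3, 278.8, 9.8]
eef_rot: [3.141, 0.005, -0.087]
wrist_force: [-0.3, 0.5, 0.4]
finger_gap: 46.8
finger_force: 10.0
```

Call:
servo_tool(
  motion=[
    [[0, 0, -0.002, 0, 0, 0, 0.7], [0, 0, -0.003, 0, 0, 0, 0.7], [0, 0, -0.003, 0, 0, 0, 0.7]],
  ],
)

```text
clock: 25.15
eef_pos: [418.4, 278.8, 8.3]
eef_rot: [3.141, 0.005, -0.087]
wrist_force: [-0.2, 0.7, -0.8]
finger_gap: 46.7
finger_force: 10.0
```

Call:
servo_tool(
  motion=[
    [[0, 0, -0.002, 0, 0, 0, 0.7], [0, 0, -0.002, 0, 0, 0, 0.7], [0, 0, -0.002, 0, 0, 0, 0.7]],
  ],
)

```text
clock: 25.45
eef_pos: [418.6, 278.9, 7.7]
eef_rot: [3.141, 0.004, -0.087]
wrist_force: [-0.5, -2.7, 4.5]
finger_gap: 46.7
finger_force: 10.0
```

Contact with the floor. I'll release and retreat.

Call:
servo_tool(
  motion=[
    [[0, 0, 0, 0, 0, 0, 0.6], [0, 0, 0, 0, 0, 0, 0.5], [0, 0, 0, 0, 0, 0, 0.3], [0, 0, 0, 0, 0, 0, 0.3], [0, 0, 0, 0, 0, 0, 0.3], [0, 0, 0, 0, 0, 0, 0.3], [0, 0, 0, 0, 0, 0, 0.3], [0, 0, 0, 0, 0, 0, 0.3]],
  ],
)

```text
clock: 26.25
eef_pos: [418.4, 278.8, 7.3]
eef_rot: [3.141, 0.005, -0.087]
wrist_force: [0.0, 0.6, -0.3]
finger_gap: 65.8
finger_force: 0.0
```

Call:
servo_tool(
  motion=[
    [[0, 0, 0.05, 0, 0, 0, 0.3], [0, 0, 0.12, 0, 0, 0, 0.3], [0, 0, 0.22, 0, 0, 0, 0.3], [0, 0, 0.32, 0, 0, 0, 0.3], [-0.1, -0.2, 0.4, 0, 0, 0, 0.3], [-0.1, -0.3, 0.4, 0, 0, 0, 0.3], [-0.1, -0.4, 0.4, 0, 0, 0, 0.3], [-0.1, -0.4, 0.4, 0, 0, 0, 0.3]],
  ],
)

```text
clock: 27.05
eef_pos: [369.4, 89.7, 206.4]
eef_rot: [3.141, 0.004, -0.086]
wrist_force: [1.2, -0.4, -0.5]
finger_gap: 65.6
finger_force: 0.0
```

```bash
python3 - <<'E'
from h import *
s=manip.read_state();print(s['finger_gap'],s['clock'],s['eef_pos'])
d=snap('side','s10');R=cloud(d)
h,s,v=cv2.split(cv2.cvtColor(d['frame'],cv2.COLOR_RGB2HSV)); m=(h>105)&(h<130)&(s>120)&(np.hypot(R[...,0]-419,R[...,1]-279)<45)
Q=R[m]; print(np.percentile(Q,[2,50,98],axis=0).round(0))
cv2.imwrite('pics/s10.png',cv2.resize(d['frame'][90:300,170:470],None,fx=2.6,fy=2.6)[:,:,::-1])
E
```

```text
65.57597135176005 27.05 [369.3582747   89.73057165 206.39578937]
[[397. 259.   3.]
 [428. 281.  26.]
 [443. 302.  31.]]
```

View pics/s10.png

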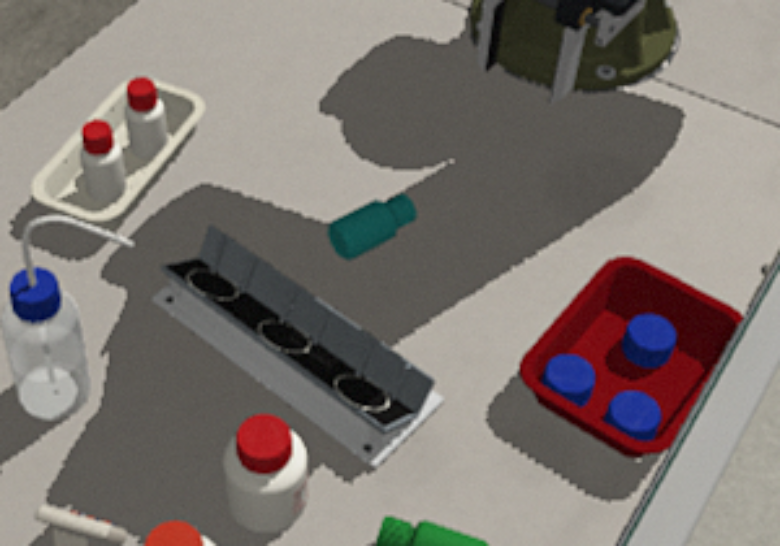

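The bottles stand upright at (97,165) and (147,115), and the cap lies flat at (650,340) beside the two untouched caps. Handing in.

```bash
python3 -c "
from cell import manip; print(manip.sign_off())"
```

```text
the job is handed in; nothing more can be done
None
```

Job handed in at about 27 s: both bottles stand upright in the white tray, and the blue cap lies flat, top side up, in the red tray; the two caps there and the bottles behind the stand were not touched.

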